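# Put the water-filter station into bypass

## Robot

A 6-joint arm with a two-finger parallel gripper is mounted at the origin on the work surface. World frame = base frame: x ahead of the robot, y to its left, z up, the work surface at z = 0. Lengths are in m, angles in rad, forces in N, time in s.
With the tool pointing down it reaches from about 0.275 to 0.85 m from the base axis. Payload 5.2 kg.
Tool frame: the origin (TCP) lies midway between the tips of the shut fingers; the grasp point (between the pads) lies 19 mm behind it; z points along the fingers, y is the line along which they close (so a half turn about z gives the same grasp; the last joint's range is limited). The gripper opens to 85 mm and grips with 20 to 120 N. Pads are 22 mm wide; open, the fingers measure 114 mm over their backs; the gripper's body (76 mm by 85 mm) begins 54 mm behind the grasp point. The pads swing forward as they close: fully open they stand 13 mm farther back than shut.
Start: joints at [1.03, 0.259, 1.535, -0, 1.348, -0.203], TCP at [0.182, 0.519, 0.201] pointing down, gripper open.
Joint ranges: [-3.14, 3.14], [-0.91, 2.08], [0.19, 2.58], [-1.22, 4.36], [0.22, 2.71], [-3.12, 3.12]. Speed limits (rad/s): [2.57, 2.57, 3.14, 3.14, 3.14, 3.14].

## Interface

Orientations are given as [roll, pitch, yaw] about the fixed x, y, z axes, in that order (R = Rz(yaw) Ry(pitch) Rx(roll)).
In Python, from workcell import robot gives the robot as it stands.
- The arm moves only by the tool carry_out, never from a script. Its argument "rows" is a list of rows, each a list of 7 numbers: the shift along the tool's x, y, z in normalised numbers (1 is 750 mm), then the turn, a rotation vector about the tool's x, y, z in shares of 120 degrees (1.0 is 120 degrees), then the opening, from 0 (shut) to 1 (fully open). A call has 1 to 10 rows; each row is the pose to reach, as a shift and turn from the pose commanded when the call began, along the tool's axes at that moment; what a row does not reach only later rows make up. A row lasts 1/10 s, in which the tool goes at most 50 mm and 8.59 degrees, less where a joint would pass 70% of its speed; a pose out of reach is approached as far as the arm can. Shift and turn numbers lie between -1 and 1, and a call with a number outside is refused. A call with a gripper value outside its range is refused whole. The fingers move at their own pace and stop on an object; the grip force is fixed at half the most. Time passes only in rows, so rows that repeat a pose let the fingers close. It gives the time, the measured TCP pose, the force, the opening and the grip force at its end, in the units of the state.
- robot.state(): the state, without advancing time (a new reading comes with each control period).
- robot.read_camera(name): name is "scene" or "top"; returns the picture (384x512x3 uint8, red, green, blue); there is no depth.
- robot.camera_model(name): a dict with "fx", "fy", "cx", "cy" (pixels), "k1" (the pictures are not rectified: a ray, as slopes to the right and down, at radius r is drawn at 1 + k1 r^2 times it, then the intrinsics apply), "rvec" (rotation vector, rad) and "tvec" (3), from world to camera coordinates, as OpenCV has them. Camera axes: x right, y down, z forward; pixel columns grow to the right and rows downward; lengths in m; the calibration is good to about 2 mm. A picture is of the moment at which its call begins. camera_model takes no time and is no camera call.
- robot.close_job(): hands the job in; it is judged then, once.
Trained networks look in the newest picture that a camera, given by its name, has taken for a name from the list of things; names that differ only in an ending like _2 or _b are one class to them, and where a whole thing is asked for, a point or a joint stands for the part that bears it (a point fixed in the world has none). Each returns a list of dicts, best first, with "score" (0 to 1); they miss things now and then, are a little off and sometimes report something else, mostly with a low value. They report only what shows in the picture. A call takes as long as a camera call.
- robot.find_in(camera, target): "position" ([row, column] in pixels, amid what is visible of it).
- robot.mark_of(camera, target): "position" ([row, column] in pixels: a listed point, or the origin of a listed thing).
The state is a dict: "time": time; "joint_pos": joint angles; "joint_vel": joint speeds; "joint_efforts": joint torques, N m; "tool_pos": TCP position; "orientation": TCP orientation; "force": force on the tool from outside, world axes, zero at the start; "moment": the same for the moment, N m; "width": finger opening in m; "finger_force": force on a finger pad.
Only numpy, scipy, OpenCV 4.12 (cv2) and the standard library are available. Lean on these libraries where they do the work, as an engineer would, in place of code of your own. Each camera call takes 0.05 s, during which the arm holds its last target. There are 200 camera calls.

## Task

Put the drinking-water filter station on the worktop into bypass: swing its long isolator lever anticlockwise (seen from above), from along the copper pipe to across it, until it comes up firmly against its rubber buffer, and only then turn the short bar-shaped selector clockwise as far as it goes. The plate under the lever keeps the selector locked until the lever is home, and where exactly that is differs from unit to unit, so feel for it; do not strain the buffer or force a locked selector, and leave the other things on the worktop where they are.

Things in the scene. Friction and masses are not known exactly. Their poses are not given: they have to be found in the camera images.
- station: The filter station, fixed: a grey board 290 x 400 x 12 mm with a white valve block (top 54 mm over the worktop), a copper pipe along its y axis and a white canister lying along y on the far side, top at 74 mm. Origin: on the worktop under the board, 20 mm nearer than its centre; at yaw 0 x points away from the robot, y left. Isolator stem at (-20, 50), selector stem at (52, -15) mm
- isolator_axis (a point): Point on the isolator's upright turning axis, 88 mm over the worktop, at the lever's mid-height. A steel sector plate (45 mm radius) turns with the lever under it, 58 to 66 mm over the worktop, and locks the selector's tongue until the lever is home; keep fingertips over 70 mm within 55 mm of this axis
- lever_grip (a point): Middle of the isolator lever's thick grey grip, 85 mm from the axis, 88 mm over the worktop. The frame turns with the lever: y points outward along it, x to its clockwise side. The grip is 18 mm wide, 18 mm tall (79 to 97 mm over the worktop), 55 to 113 mm from the axis. Nothing beside its path is taller than 52 mm. It turns stiffly (4 N at the grip) and stays where left
- isolator (a joint): Lever angle, rad: 0 = along the station's +y, growing anticlockwise from above; starts at 0 to 0.3. Its plate meets the buffer somewhere from 1.1 to 1.7, unlike on every unit: only feeling shows it. The buffer is firm: to its 40 N limit the lever goes only about 0.07 rad on, while the push at the grip rises from 4 to 20 N. A push of 8 to 13 N is right; 0.15 rad short leaves the selector locked
- buffer: The rubber buffer, 16 x 13 x 10 mm, on a steel bracket on the valve block, its centre 36 mm from the isolator's axis and 62 mm over the worktop. It stops the steel plate that turns with the lever, not the lever itself
- selector_grip (a point): On the selector's upright turning axis, 100 mm over the worktop, where its bar is gripped. The frame turns with the selector; x runs along the bar. The grey bar is 64 mm long, 14 mm thick and stands from 81 to 113 mm over the worktop; take it across its thickness from above, fingertips at about 82 mm
- selector (a joint): Selector angle, rad: 0 = bar along the station's x axis, growing clockwise from above to its own stop at 0.75; starts at 0 to 0.12. It turns with 0.2 N m and stays where left. While the lever is not home its tongue meets the lever's plate at about 0.4
- wrench: Bystander: steel spanner, 160 mm long, lying on the board's near right part. Leave it alone
- tin: Bystander: small can, 52 mm wide and 50 mm tall, standing on the board's right part. Leave it alone
- mug: Bystander: white mug, 80 mm wide, 90 mm tall, left of the board. Leave it alone
- soap: Bystander: green washing-up bottle, 60 mm wide, 190 mm tall, right of the board. Leave it alone
- jar: Bystander: glass jar, 60 mm wide, 80 mm tall, right of the board. Leave it alone
- bowl: Bystander: white bowl, 130 mm wide, 50 mm tall, in front of the board. Leave it alone
- spoon: Bystander: wooden-handled spoon lying left of the board. Leave it alone

How it is judged:
By the outcome, as a careful person would: the job done as asked, in the order asked, and still so for the second after the job is handed in, with the robot touching nothing.
It also fails if it takes over 72 s, if anything falls off the work surface, if the arm or the gripper's body presses on something with over 40 N, if the wrist force passes 120 N, or if a joint passes its speed limit or range.

## Working session

There is one attempt and no reset: what is moved stays moved. The work goes in short steps, Python scripts to look and compute and a tool call to move; the robot and the scene stay as the last step left them, time stands still between calls to the robot, and variables do not carry over. Pictures are saved under pics/ and viewed, at most 11 in all, crops included, and the job is handed in when it is done.

Besides the shell and the picture viewer there is one more tool, called after ">>>" by a JSON object that holds its "method" and its "body". carry_out: Moves the arm, as the interface text tells. Its arguments: {"type":"object","properties":{"rows":{"type":"array"}},"required":["rows"]}

```bash
mkdir -p pics
cat > h.py <<'E'
import numpy as np, cv2
from workcell import robot
from scipy.spatial.transform import Rotation as R
def ray(cam,rc):
    m=robot.camera_model(cam)
    u=np.array([(rc[1]-m['cx'])/m['fx'],(rc[0]-m['cy'])/m['fy']]);s=u.copy()
    for _ in range(20): s=u/(1+m['k1']*(s@s))
    Rm=cv2.Rodrigues(np.array(m['rvec'],float))[0];t=np.array(m['tvec'],float).ravel()
    return -Rm.T@t, Rm.T@np.array([s[0],s[1],1])
def at_z(cam,rc,z):
    o,d=ray(cam,rc); return o+d*(z-o[2])/d[2]
def shot(cam,name):
    im=robot.read_camera(cam); cv2.imwrite('pics/'+name+'.png',im[:,:,::-1]); return im
E
python3 - <<'E'
from h import *
np.set_printoptions(precision=4,suppress=True)
for c in('scene','top'):
    shot(c,c+'0')
    for t,z in(('station',0),('isolator_axis',.088),('lever_grip',.088),('selector_grip',.1),('buffer',.062)):
        for d in robot.mark_of(c,t)[:2]: print(c,t,np.round(d['position'],1),round(d['score'],2),at_z(c,d['position'],z))
s=robot.state();print(s)
E
```

```text
scene station [231.9 287.1] 0.9 [0.5828 0.0383 0.    ]
scene isolator_axis [194.5 301.7] 0.79 [0.5688 0.0774 0.088 ]
scene lever_grip [178.7 331. ] 0.94 [0.5553 0.164  0.088 ]
scene selector_grip [223.3 294.1] 0.89 [0.6415 0.0126 0.1   ]
scene buffer [204.9 319.8] 0.49 [0.593  0.1116 0.062 ]
top station [175.3 252.6] 0.76 [0.5897 0.0207 0.    ]
top isolator_axis [173.4 230.3] 0.58 [0.5816 0.0804 0.088 ]
top lever_grip [180.3 198.7] 0.82 [0.5632 0.1671 0.088 ]
top selector_grip [147.4 255.5] 0.85 [0.6511 0.011  0.1   ]
top buffer [171.  222.6] 0.6 [0.5928 0.1036 0.062 ]
{'time': 0.6, 'joint_pos': array([ 1.0302,  0.2586,  1.535 ,  0.    ,  1.348 , -0.2028]), 'joint_vel': array([-0.0003,  0.0001,  0.0018, -0.0017, -0.0016,  0.0006]), 'joint_efforts': array([ -0.0016, -44.566 , -29.0773,  -0.0004,   0.0011,  -0.    ]), 'tool_pos': array([0.1823, 0.5189, 0.2007]), 'orientation': array([ 3.1416, -0.    ,  2.8038]), 'force': array([ 0.266 , -1.2562, -0.1098]), 'moment': array([-0.059 , -0.0212, -0.0077]), 'finger_force': 0.0, 'width': 0.0855382399320174}
```

```bash
python3 -c "
import cv2
a=cv2.imread('pics/top0.png')[90:290,130:380];cv2.imwrite('pics/topc.png',cv2.resize(a,None,fx=3,fy=3,interpolation=cv2.INTER_CUBIC)[:600])
a=cv2.imread('pics/scene0.png')[100:300,180:430];cv2.imwrite('pics/scc.png',cv2.resize(a,None,fx=3,fy=3,interpolation=cv2.INTER_CUBIC))"
```

```text
(no output)
```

View pics/topc.png

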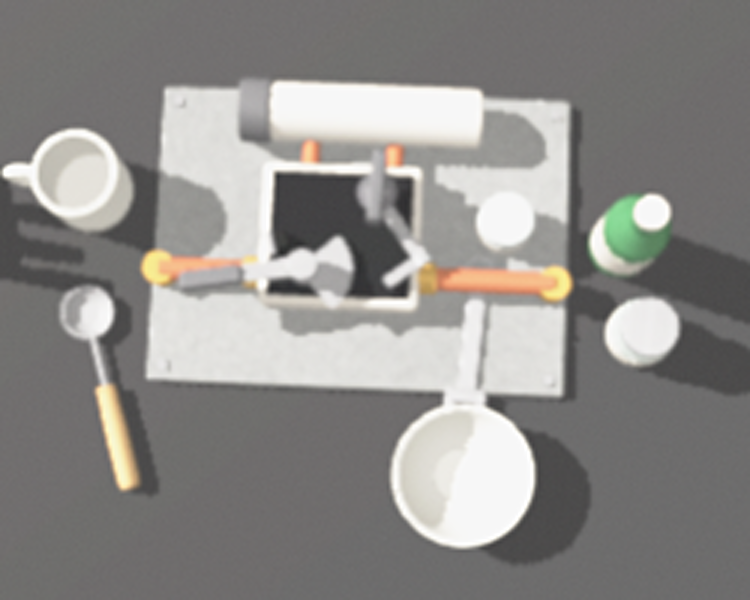

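View pics/scc.png

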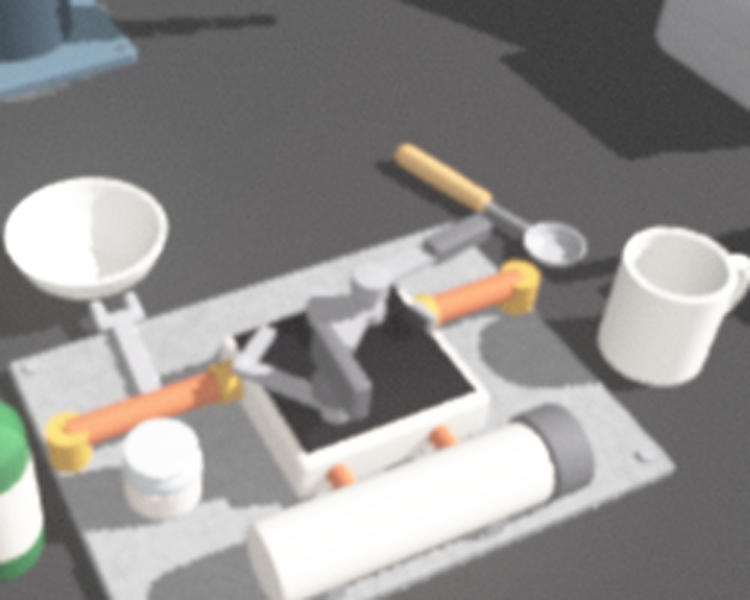

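View pics/scene0.png

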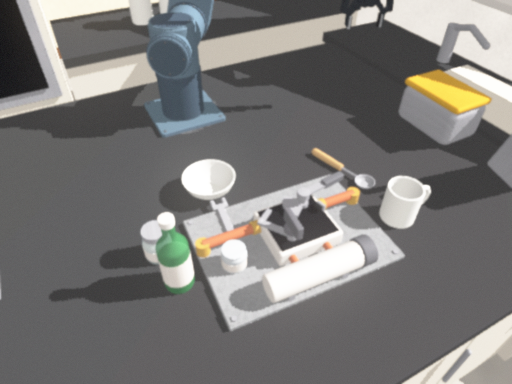

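The top crop shows the lever hub at about (row 178, col 231) and the grip at (182, 200). The selector is at (152, 256). The spanner lies on the right and the bowl's rim is close to it. I'll fit the station pose from the board corners and marks.

```bash
cat > fit.py <<'E'
from h import *
from scipy.optimize import least_squares
np.set_printoptions(precision=4,suppress=True)
def proj(c,P):
    m=robot.camera_model(c);Rm=cv2.Rodrigues(np.array(m['rvec'],float))[0]
    q=P@Rm.T+np.array(m['tvec'],float).ravel();s=q[:,:2]/q[:,2:];s=s*(1+m['k1']*(s**2).sum(1))[:,None]
    return np.c_[s[:,1]*m['fy']+m['cy'],s[:,0]*m['fx']+m['cx']]
C=lambda a,o:[o[1]+a[1]/3,o[0]+a[0]/3]
T=(130,90);S=(180,100)
obs=[('top',C((165,88),T),(.165,.2,.012)),('top',C((570,103),T),(.165,-.2,.012)),('top',C((148,378),T),(-.125,.2,.012)),('top',C((565,395),T),(-.125,-.2,.012)),
('scene',C((14,368),S),(-.125,-.2,.012)),('scene',C((673,467),S),(.165,.2,.012)),('scene',(313,241),(.165,-.2,.012)),
('top',C((303,263),T),(-.02,.05,.09)),('top',C((377,187),T),(.052,-.015,.1)),
('scene',(194.5,301.7),(-.02,.05,.088)),('scene',(223.3,294.1),(.052,-.015,.1))]
def W(p,L): return np.c_[R.from_euler('z',p[2]).apply(np.array(L))+[p[0],p[1],0]]
f=lambda p:np.concatenate([proj(c,W(p,[l]))[0]-o for c,o,l in obs])
r=least_squares(f,[.585,.03,0],loss='soft_l1')
print(r.x);print(f(r.x).reshape(-1,2))
A=W(r.x,[(-.02,.05,.088),(.052,-.015,.1)]);print(A)
for c,px in(('top',C((210,276),T)),('scene',(178.7,331.))):
    g=at_z(c,px,.088)-A[0];print('grip',g,np.hypot(*g[:2]),np.arctan2(-g[0],g[1])-r.x[2])
E
python3 fit.py
```

```text
[ 0.5868  0.0284 -0.0414]
[[ -0.8715  -0.4307]
 [ -1.4571  -0.2195]
 [  0.2704  -0.4611]
 [ -0.426   -0.3615]
 [ -1.5149  -3.396 ]
 [ -0.9261   0.7909]
 [ 16.9173 -11.6956]
 [  0.2368  -0.3059]
 [ -0.256   -0.2404]
 [ -0.2361   0.7294]
 [ -0.9069  -1.4906]]
[[0.5688 0.0792 0.088 ]
 [0.6381 0.0113 0.1   ]]
grip [-0.0104  0.0843  0.    ] 0.0849041003838139 0.1642996307533178
grip [-0.0136  0.0848 -0.    ] 0.0858968419901633 0.20011994341089936
```

The rows are not in the units I measure in: shifts go in shares of 750 mm and turns go in shares of 120 degrees. I convert before sending: -50.1 cm / 75 = -0.668, -19.3 cm / 75 = -0.2573, 76 degrees / 120 = 0.6333.

>>> {"method": "carry_out", "body": {"rows": [[-0.668,-0.2573,0,0,0,0.6333,0],[-0.668,-0.2573,0,0,0,0.6333,0],[-0.668,-0.2573,0,0,0,0.6333,0],[-0.668,-0.2573,0,0,0,0.6333,0],[-0.668,-0.2573,0,0,0,0.6333,0],[-0.668,-0.2573,0,0,0,0.6333,0],[-0.668,-0.2573,0,0,0,0.6333,0],[-0.668,-0.2573,0,0,0,0.6333,0],[-0.668,-0.2573,0,0,0,0.6333,0],[-0.668,-0.2573,0,0,0,0.6333,0]]}}

```text
time: 1.6
tool_pos: [0.5643, 0.1931, 0.2009]
orientation: [3.141, -0.0, 1.473]
force: [0.7, 0.9, 0.5]
width: 0.0003
finger_force: 0.0
```

```bash
cat >> h.py <<'E'
def delta(pos,yaw):
    s=robot.state(); Rt=R.from_euler('xyz',s['orientation']); G=R.from_euler('xyz',[np.pi,0,yaw])
    d=Rt.inv().apply(np.array(pos)-s['tool_pos'])*100; w=np.degrees((Rt.inv()*G).as_rotvec())
    print('shift',np.round(d,2),'turn',np.round(w,1)); return s
E
python3 -c "
from h import *
s=delta([.591,.171,.15],.14);print(s['tool_pos'],s['orientation'],s['joint_pos'],s['force'],s['time'],s['width'])"
```

```text
shift [-1.94  2.87  5.09] turn [ 0.  -0.  76.4]
[0.56428613 0.19308328 0.20086096] [ 3.14128718e+00 -2.31720215e-04  1.47346819e+00] [1.42719491e-01 3.41586772e-01 1.41923926e+00 1.55254543e-04
 1.38041482e+00 2.40018314e-01] [0.71127336 0.90664609 0.5242216 ] 1.6 0.00034071259417994745
```

Converted, 5 cm / 75 = 0.0667, 2.9 cm / 75 = 0.0387, 76.4 degrees / 120 = 0.6367.

>>> {"method": "carry_out", "body": {"rows": [[-0.0253,0.0387,0.0667,0,0,0.6367,0],[-0.0253,0.0387,0.0667,0,0,0.6367,0],[-0.0253,0.0387,0.0667,0,0,0.6367,0],[-0.0253,0.0387,0.0667,0,0,0.6367,0],[-0.0253,0.0387,0.0667,0,0,0.6367,0],[-0.0253,0.0387,0.0667,0,0,0.6367,0],[-0.0253,0.0387,0.0667,0,0,0.6367,0],[-0.0253,0.0387,0.0667,0,0,0.6367,0],[-0.0253,0.0387,0.0667,0,0,0.6367,0],[-0.0253,0.0387,0.0667,0,0,0.6367,0]]}}

```text
time: 2.6
tool_pos: [0.59, 0.1731, 0.1507]
orientation: [-3.142, 0.0, 0.143]
force: [-0.0, 0.4, 0.3]
width: 0.0001
finger_force: 0.0
```

```bash
python3 -c "
from h import *
s=delta([.591,.171,.076],.14);print(s['tool_pos'],s['orientation'],s['joint_pos'],s['force'],s['moment'])
a=shot('top','t1')[90:290,130:380];b=shot('scene','s1')[100:300,180:430]
cv2.imwrite('pics/tc1.png',cv2.resize(np.hstack([a,b])[:,:,::-1],(800,320)))
for c in('top','scene'):
  for d in robot.mark_of(c,'lever_grip')[:1]: print(d['score'],at_z(c,d['position'],.088))"
```

```text
shift [0.07 0.22 7.47] turn [-0.   0.   0.2]
[0.59001425 0.1730868  0.15068381] [-3.14156524e+00  3.90745969e-05  1.42748880e-01] [1.04149968e-01 4.09109867e-01 1.44413145e+00 2.69549014e-05
 1.28839144e+00 1.53218990e+00] [-0.04966544  0.43210518  0.27293101] [0.02003258 0.00262847 0.02132029]
0.6 [0.56397139 0.16350853 0.088     ]
0.64 [0.55235433 0.16580762 0.088     ]
```

View pics/tc1.png

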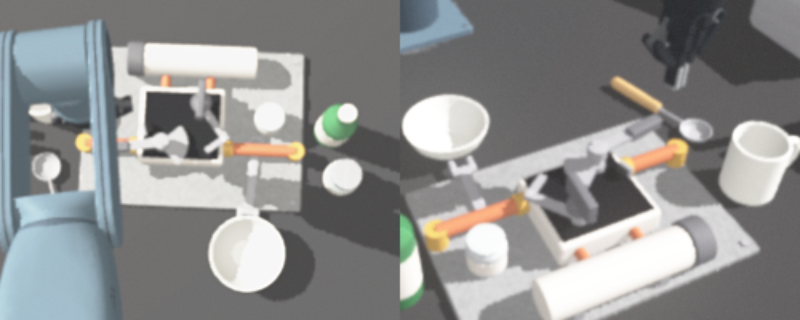

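The top view shows the arm over the left side with its fingers near (120, 105) in the composite. In the scene view the shut fingertips are at about (678, 82), above the grip at (645, 128). I'll check the tip pixel against the calibration.

```bash
python3 -c "
from fit import *
print()
p=proj('scene',np.array([[.590,.173,.151],[.590,.173,.088],[.556,.164,.088]]))
print(p, (p[:,::-1]-[180,100])*1.6+[400,0])
p=proj('top',np.array([[.590,.173,.151]]));print((p[:,::-1]-[130,90])*1.6)" | tail -8
```

```text
grip [-0.0136  0.0848 -0.    ] 0.0858968419901633 0.20011994341089936

[[164.7125 348.1843]
 [186.7367 343.5253]
 [178.891  331.1853]] [[669.0949 103.54  ]
 [661.6405 138.7788]
 [641.8964 126.2256]]
[[101.6801 122.7135]]
```

```bash
python3 -c "
import cv2,numpy as np
a=cv2.imread('pics/t1.png')[120:200,140:240];b=cv2.imread('pics/s1.png')[110:190,300:400]
a=cv2.resize(a,(400,320));b=cv2.resize(b,(400,320));cv2.imwrite('pics/z1.png',np.hstack([a,b]))"
```

```text
(no output)
```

View pics/z1.png

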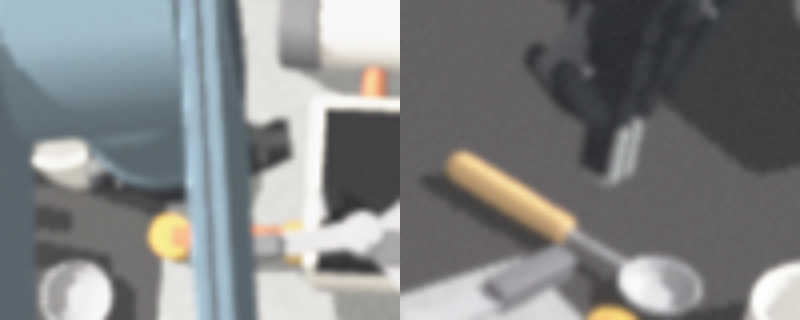

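```bash
python3 -c "
from fit import *
print('--')
for z in(.14,.151,.16,.17,.18): print(z,at_z('scene',(155.7,353.7),z))
m=robot.camera_model('scene');print(ray('scene',(155,353)),ray('top',(150,200))[0])
s=robot.state();print(s['tool_pos'],s['width'],s['time'])
shot('scene','s2');print(abs(cv2.imread('pics/s2.png').astype(int)-cv2.imread('pics/s1.png')).mean())
for c in ('scene','top'):
  p=proj(c,np.array([[.59,.173,.151],[.59,.173,.30],[.182,.519,.201]]));print(p)
"|sed -n '/--/,$p'
```

```text
--
0.14 [0.5604 0.2128 0.14  ]
0.151 [0.5707 0.2024 0.151 ]
0.16 [0.5792 0.1939 0.16  ]
0.17 [0.5887 0.1844 0.17  ]
0.18 [0.5981 0.1749 0.18  ]
(array([ 1.0659, -0.2948,  0.6759]), array([-0.5879,  0.5874, -0.6199])) [0.3716 0.0007 1.3916]
[0.59   0.1731 0.1507] -8.683016602257449e-05 2.8
1.3893500434027777
[[164.7125 348.1843]
 [102.3672 361.2683]
 [ 41.4154 360.2479]]
[[166.696  193.5501]
 [155.6088 184.8292]
 [323.8557  56.2395]]
```

>>> {"method": "carry_out", "body": {"rows": [[0,0,0.0133,0,0,0,0],[0,0,0.0267,0,0,0,0],[0,0,0.04,0,0,0,0],[0,0,0.0533,0,0,0,0],[0,0,0.0533,0,0,0,0],[0,0,0.0533,0,0,0,0]]}}

```text
time: 3.45
tool_pos: [0.5898, 0.173, 0.1102]
orientation: [-3.142, 0.001, 0.144]
force: [-0.0, -0.1, 1.1]
width: -0.0001
finger_force: 0.0
```

```bash
python3 -c "
from fit import *
print(robot.state()['force'],robot.state()['tool_pos'])
for c in('scene','top'): 
  p=proj(c,np.array([robot.state()['tool_pos']]))[0];print(c,p)
  im=shot(c,c+'3'); 
b=cv2.imread('pics/scene3.png')[110:210,300:400];b0=cv2.imread('pics/scene0.png')[110:210,300:400]
d=np.clip(cv2.absdiff(b,b0).astype(int)*4,0,255).astype(np.uint8)
g=np.clip(b.astype(int)*2,0,255).astype(np.uint8)
cv2.imwrite('pics/z3.png',cv2.resize(np.hstack([g,d]),(800,400)))"|tail -4
```

```text
grip [-0.0136  0.0848 -0.    ] 0.0858968419901633 0.20011994341089936
[-0.0364 -0.0786  1.0947] [0.5898 0.173  0.1102]
scene [179.1691 345.0723]
top [169.2045 195.532 ]
```

View pics/z3.png

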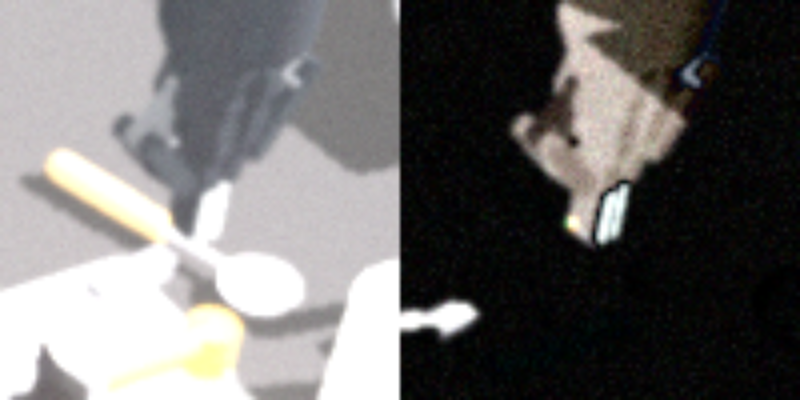

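```bash
python3 -c "
import cv2,numpy as np
a=cv2.imread('pics/scene0.png')[200:340,170:420];cv2.imwrite('pics/z4.png',cv2.resize(a,None,fx=3.2,fy=3.2,interpolation=cv2.INTER_CUBIC))"
```

```text
(no output)
```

View pics/z4.png

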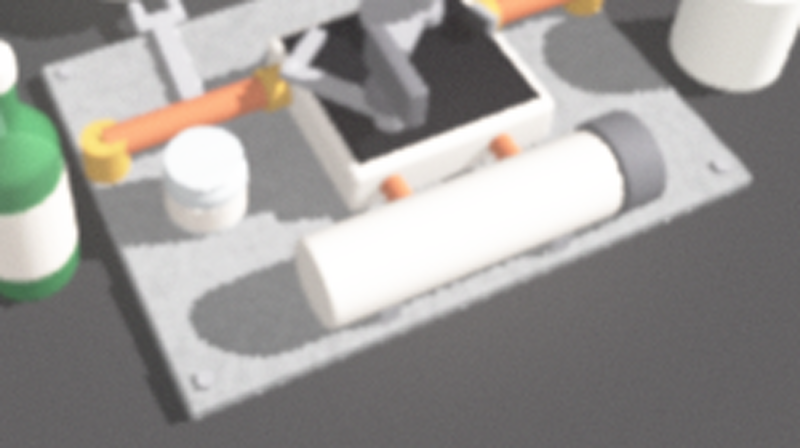

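The scene view shows the far-right board corner at (row 330, col 230), which is exactly where the fit puts it, so the calibration is sound. The drawn fingertips look about 24 mm higher than the TCP reading, so I'll settle that by contact, carefully.

Converted, 3.4 cm / 75 = 0.0453, 1.5 cm / 75 = 0.02.

>>> {"method": "carry_out", "body": {"rows": [[0.02,0.0027,0,0,0,0,0],[0.02,0.0027,0.0133,0,0,0,0],[0.02,0.0027,0.0267,0,0,0,0],[0.02,0.0027,0.04,0,0,0,0],[0.02,0.0027,0.0453,0,0,0,0],[0.02,0.0027,0.0453,0,0,0,0]]}}

```text
time: 4.15
tool_pos: [0.604, 0.1732, 0.0754]
orientation: [-3.141, 0.003, 0.144]
force: [0.0, 0.3, 0.7]
width: 0.0001
finger_force: 0.0
```

Converted, -3 cm / 75 = -0.04, -2.7 cm / 75 = -0.036.

>>> {"method": "carry_out", "body": {"rows": [[-0.0133,0,0,0,0,0,0],[-0.0267,0,0,0,0,0,0],[-0.032,0,0,0,0,0,0],[-0.036,0,0,0,0,0,0],[-0.04,0,0,0,0,0,0],[-0.04,0,0,0,0,0,0]]}}

```text
time: 4.75
tool_pos: [0.5752, 0.169, 0.077]
orientation: [3.142, -0.0, 0.144]
force: [-0.6, -0.4, 0.6]
width: 0.0003
finger_force: 0.0
```

Converted, -0.6 cm / 75 = -0.008, -0.3 cm / 75 = -0.004.

>>> {"method": "carry_out", "body": {"rows": [[-0.004,0,0,0,0,0,0],[-0.008,0,0,0,0,0,0],[-0.008,0,0,0,0,0,0]]}}

```text
time: 5.05
tool_pos: [0.569, 0.1681, 0.0766]
orientation: [-3.142, 0.001, 0.144]
force: [0.4, -0.7, -0.4]
width: 0.0001
finger_force: 0.0
```

```bash
python3 -c "
from fit import *
print('--')
s=robot.state();print(s['force'],s['moment'],s['tool_pos'])
im=shot('scene','s5');shot('top','t5');print(proj('scene',s['tool_pos'][None]))
a=cv2.imread('pics/s5.png')[130:230,280:400]
cv2.imwrite('pics/z5.png',cv2.resize(a,(720,600),interpolation=cv2.INTER_CUBIC))"|sed -n '/--/,\$p'
```

```text
sed: -e expression #1, char 8: unterminated address regex
Exception ignored on flushing sys.stdout:
BrokenPipeError: [Errno 32] Broken pipe
```

View pics/z5.png

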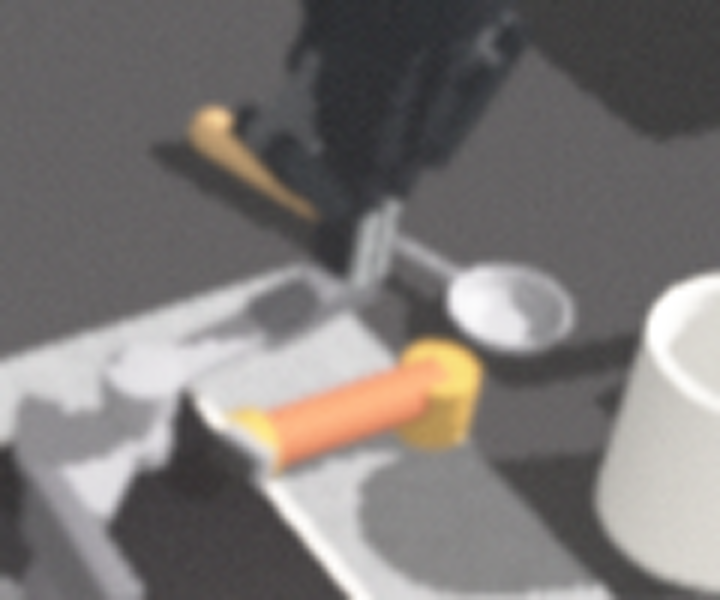

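Converted, 3 cm / 75 = 0.04, 2.2 cm / 75 = 0.0293.

>>> {"method": "carry_out", "body": {"rows": [[0.02,0,0,0,0,0,0],[0.04,0,0,0,0,0,0],[0.04,0,0.0107,0,0,0,0],[0.04,0,0.0213,0,0,0,0],[0.04,0,0.0293,0,0,0,0],[0.04,0,0.0293,0,0,0,0]]}}

```text
time: 5.75
tool_pos: [0.5973, 0.1722, 0.0529]
orientation: [-3.141, 0.004, 0.144]
force: [-0.0, 0.7, -0.2]
width: -0.0002
finger_force: 0.0
```

Converted, -2.3 cm / 75 = -0.0307, -2 cm / 75 = -0.0267.

>>> {"method": "carry_out", "body": {"rows": [[-0.008,0,0,0,0,0,0],[-0.016,0,0,0,0,0,0],[-0.0227,0,0,0,0,0,0],[-0.0267,0,0,0,0,0,0],[-0.0307,0,0,0,0,0,0],[-0.0307,0,0,0,0,0,0]]}}

```text
time: 6.35
tool_pos: [0.5768, 0.1693, 0.0552]
orientation: [-3.141, -0.002, 0.144]
force: [1.5, 0.7, 0.4]
width: 0.0002
finger_force: 0.7
```

>>> {"method": "carry_out", "body": {"rows": [[-0.004,0,0,0,0,0,0],[-0.008,0,0,0,0,0,0],[-0.008,0,0,0,0,0,0]]}}

```text
time: 6.65
tool_pos: [0.5711, 0.1687, 0.0552]
orientation: [-3.141, -0.002, 0.144]
force: [3.9, 3.6, 0.4]
width: 0.0
finger_force: 1.7
```

```bash
python3 -c "
from fit import *
print('--')
s=robot.state();print(s['force'],s['moment'],s['tool_pos'],s['orientation'])
im=shot('scene','s6');shot('top','t6')
for c in('top','scene'):
  for t in ('lever_grip','isolator'):
    for d in robot.mark_of(c,t)[:1] if t!='isolator' else robot.find_in(c,t)[:1]: print(c,t,d['score'],at_z(c,d['position'],.088))
a=cv2.imread('pics/s6.png')[140:220,290:390];b=cv2.imread('pics/t6.png')[130:210,160:260]
cv2.imwrite('pics/z6.png',cv2.resize(np.hstack([a,b]),(800,320),interpolation=cv2.INTER_CUBIC))"|tail -6
```

```text
--
[3.869  3.6479 0.442 ] [ 0.4787 -0.5161 -0.0233] [0.5711 0.1687 0.0552] [-3.141  -0.0018  0.1439]
top lever_grip 0.75 [0.5593 0.1659 0.088 ]
top isolator 0.69 [0.5655 0.0697 0.088 ]
scene lever_grip 0.95 [0.5538 0.1678 0.088 ]
scene isolator 0.78 [0.5701 0.076  0.088 ]
```

View pics/z6.png

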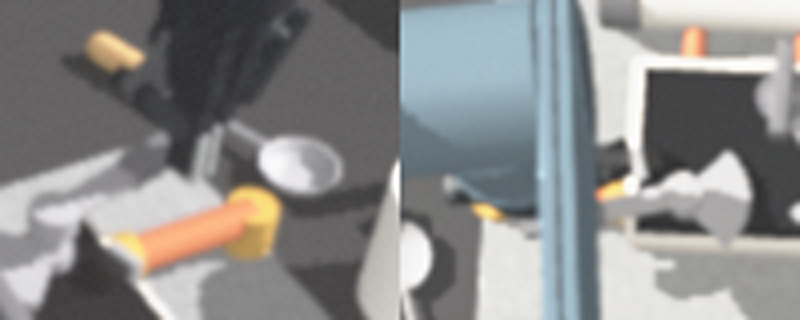

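Converted, -6 cm / 75 = -0.08, -5.5 cm / 75 = -0.0733, -44 degrees / 120 = -0.3667.

>>> {"method": "carry_out", "body": {"rows": [[-0.008,-0.0013,0,0,0,-0.05,0],[-0.016,-0.0013,0,0,0,-0.1,0],[-0.0253,-0.0013,0,0,0,-0.1333,0],[-0.0333,-0.0013,0,0,0,-0.1667,0],[-0.0413,0,0,0,0,-0.2,0],[-0.0493,0.002,0,0,0,-0.2333,0],[-0.0573,0.004,0,0,0,-0.2667,0],[-0.0653,0.0067,0,0,0,-0.3,0],[-0.0733,0.0107,0,0,0,-0.3333,0],[-0.08,0.0147,0,0,0,-0.3667,0]]}}

```text
time: 7.95
tool_pos: [0.5129, 0.1485, 0.0549]
orientation: [3.141, -0.0, 0.915]
force: [3.1, 2.4, 1.6]
width: -0.0002
finger_force: 2.1
```

```bash
cat > lev.py <<'E'
from h import *
np.set_printoptions(precision=4,suppress=True)
s=robot.state();A=np.array([.5688,.0792]);y=s['orientation'][2];r=s['tool_pos'][:2]-A
ex=np.array([np.cos(y),np.sin(y)]);eo=np.array([-np.sin(y),np.cos(y)])
F=s['force'][:2];print('yaw',y,'off cw',r@ex,'out',r@eo,'F cw',F@ex,'F out',F@eo,'Fz',s['force'][2],'Mz',s['moment'][2],'torque arm mm',1000*s['moment'][2]/np.hypot(*F),'z',s['tool_pos'][2],'t',s['time'])
E
python3 lev.py; python3 -c "
from h import *
for c in('top','scene'):
  robot.read_camera(c)
  for d in robot.mark_of(c,'lever_grip')[:1]: g=at_z(c,d['position'],.088);print(c,d['score'],g,np.arctan2(.5688-g[0],g[1]-.0792))"
```

```text
yaw 0.9147698223718168 off cw 0.020826682614958056 out 0.08659845662238347 F cw 3.7976537604440885 F out -0.9776158884645092 Fz 1.5816323272807664 Mz 0.013007322939138009 torque arm mm 3.3169529332832304 z 0.05487756900437109 t 7.95
top 0.95 [0.50327305 0.12934763 0.088     ] 0.9175763132714753
scene 0.74 [0.5033785  0.13653626 0.088     ] 0.8511664787146606
```

Converted, -1.2 cm / 75 = -0.016, -0.15 cm / 75 = -0.002, -8 degrees / 120 = -0.0667.

>>> {"method": "carry_out", "body": {"rows": [[-0.004,-0.0007,0,0,0,-0.0167,0],[-0.008,-0.0013,0,0,0,-0.0333,0],[-0.012,-0.002,0,0,0,-0.05,0],[-0.016,-0.0027,0,0,0,-0.0667,0],[-0.016,-0.0027,0,0,0,-0.0667,0]]}}

```text
time: 8.65
tool_pos: [0.5034, 0.1406, 0.0544]
orientation: [-3.141, 0.0, 1.05]
force: [2.4, 2.3, -2.6]
width: 0.0005
finger_force: 1.3
```

```bash
python3 lev.py
```

```text
yaw 1.050354016755783 off cw 0.020757590259805968 out 0.0872424637682539 F cw 3.18077721927581 F out -0.8951272839289088 Fz -2.5967582198732444 Mz -0.012829962031720628 torque arm mm -3.8827726452894487 z 0.05439061048602348 t 8.65
```

Converted, -0.46 cm / 75 = -0.0061, -0.3 cm / 75 = -0.004, -3 degrees / 120 = -0.025.

>>> {"method": "carry_out", "body": {"rows": [[-0.002,-0.0004,0,0,0,-0.0083,0],[-0.004,-0.0008,0,0,0,-0.0167,0],[-0.0061,-0.0013,0,0,0,-0.025,0],[-0.0061,-0.0013,0,0,0,-0.025,0]]}}

```text
time: 9.05
tool_pos: [0.5002, 0.1369, 0.0545]
orientation: [-3.141, 0.0, 1.104]
force: [2.3, 3.0, -2.8]
width: 0.0002
finger_force: 1.6
```

```bash
python3 lev.py
```

```text
yaw 1.1042280516591687 off cw 0.020646801055391267 out 0.08721277764675438 F cw 3.7332943248283708 F out -0.6524393408809894 Fz -2.800035609894999 Mz -0.01816922970450522 torque arm mm -4.794148273440464 z 0.054477844281225485 t 9.05
```

Converted, -0.46 cm / 75 = -0.0061, -0.3 cm / 75 = -0.004, -3 degrees / 120 = -0.025.

>>> {"method": "carry_out", "body": {"rows": [[-0.002,-0.0004,0,0,0,-0.0083,0],[-0.004,-0.0008,0,0,0,-0.0167,0],[-0.0061,-0.0013,0,0,0,-0.025,0],[-0.0061,-0.0013,0,0,0,-0.025,0]]}}

```text
time: 9.45
tool_pos: [0.4973, 0.1331, 0.0547]
orientation: [-3.141, 0.0, 1.157]
force: [1.1, 2.5, -1.9]
width: -0.0001
finger_force: 1.4
```

Converted, -0.46 cm / 75 = -0.0061, -0.3 cm / 75 = -0.004, -3 degrees / 120 = -0.025.

>>> {"method": "carry_out", "body": {"rows": [[-0.002,-0.0004,0,0,0,-0.0083,0],[-0.004,-0.0008,0,0,0,-0.0167,0],[-0.0061,-0.0013,0,0,0,-0.025,0],[-0.0061,-0.0013,0,0,0,-0.025,0]]}}

```text
time: 9.85
tool_pos: [0.4946, 0.1293, 0.0547]
orientation: [-3.141, 0.0, 1.209]
force: [0.9, 2.8, -1.8]
width: -0.0005
finger_force: 1.5
```

Converted, -0.46 cm / 75 = -0.0061, -0.3 cm / 75 = -0.004, -3 degrees / 120 = -0.025.

>>> {"method": "carry_out", "body": {"rows": [[-0.002,-0.0004,0,0,0,-0.0083,0],[-0.004,-0.0008,0,0,0,-0.0167,0],[-0.0061,-0.0013,0,0,0,-0.025,0],[-0.0061,-0.0013,0,0,0,-0.025,0]]}}

```text
time: 10.25
tool_pos: [0.4921, 0.1253, 0.0547]
orientation: [-3.142, 0.0, 1.262]
force: [0.5, 3.2, -2.2]
width: -0.0002
finger_force: 1.5
```

Converted, -0.46 cm / 75 = -0.0061, -0.3 cm / 75 = -0.004, -3 degrees / 120 = -0.025.

>>> {"method": "carry_out", "body": {"rows": [[-0.002,-0.0004,0,0,0,-0.0083,0],[-0.004,-0.0008,0,0,0,-0.0167,0],[-0.0061,-0.0013,0,0,0,-0.025,0],[-0.0061,-0.0013,0,0,0,-0.025,0]]}}

```text
time: 10.65
tool_pos: [0.4899, 0.1212, 0.0547]
orientation: [3.142, 0.0, 1.314]
force: [1.0, 2.7, -2.0]
width: -0.0001
finger_force: 1.5
```

Converted, -0.46 cm / 75 = -0.0061, -0.3 cm / 75 = -0.004, -3 degrees / 120 = -0.025.

>>> {"method": "carry_out", "body": {"rows": [[-0.002,-0.0004,0,0,0,-0.0083,0],[-0.004,-0.0008,0,0,0,-0.0167,0],[-0.0061,-0.0013,0,0,0,-0.025,0],[-0.0061,-0.0013,0,0,0,-0.025,0]]}}

```text
time: 11.05
tool_pos: [0.488, 0.1173, 0.0547]
orientation: [3.141, -0.0, 1.367]
force: [0.9, 4.4, -3.1]
width: 0.0001
finger_force: 2.3
```

```bash
python3 lev.py
```

```text
yaw 1.3666525889191539 off cw 0.020910428593722934 out 0.08689274971440096 F cw 4.5344036070037435 F out 0.025919533582225984 Fz -3.1263529200153206 Mz -0.03013641543514641 torque arm mm -6.646061027467509 z 0.05472816317265258 t 11.05
```

Converted, -0.15 cm / 75 = -0.002, -0.08 cm / 75 = -0.0011, -1 degrees / 120 = -0.0083.

>>> {"method": "carry_out", "body": {"rows": [[-0.0011,-0.0003,0,0,0,-0.0042,0],[-0.002,-0.0004,0,0,0,-0.0083,0],[-0.002,-0.0004,0,0,0,-0.0083,0]]}}

```text
time: 11.35
tool_pos: [0.4876, 0.1167, 0.0548]
orientation: [3.141, -0.002, 1.383]
force: [2.1, 7.5, -3.0]
width: 0.0001
finger_force: 3.9
```

>>> {"method": "carry_out", "body": {"rows": [[-0.0007,0,0,0,0,0,0],[-0.0013,0,0,0,0,0,0],[-0.0013,0,0,0,0,0,0],[-0.0013,0,0,0,0,0,0]]}}

```text
time: 11.75
tool_pos: [0.4875, 0.1162, 0.0548]
orientation: [3.141, -0.002, 1.383]
force: [2.9, 10.2, -2.2]
width: 0.0001
finger_force: 4.9
```

Converted, -11 cm / 75 = -0.1467, -7 cm / 75 = -0.0933.

>>> {"method": "carry_out", "body": {"rows": [[0.0133,0,0,0,0,0,0],[0.0333,0,0,0,0,0,0],[0.04,0,-0.04,0,0,0,0],[0.04,0,-0.0933,0,0,0,0],[0.04,0,-0.1467,0,0,0,0.5],[0.04,0,-0.1467,0,0,0,0.5]]}}

```text
time: 12.35
tool_pos: [0.4966, 0.1452, 0.1707]
orientation: [3.131, -0.002, 1.384]
force: [1.6, 0.3, 0.2]
width: 0.0281
finger_force: 0.0
```

```bash
python3 -c "
from h import *
np.set_printoptions(precision=4,suppress=True)
s=delta([.638,.0113,.165],-.09);print(s['tool_pos'],s['orientation'],s['width'],s['force'])
robot.read_camera('scene');robot.read_camera('top')
for c in('top','scene'):
  for t,z in(('lever_grip',.088),('selector_grip',.1)):
   for d in robot.mark_of(c,t)[:1]: g=at_z(c,d['position'],z);print(c,d['score'],g,np.arctan2(.5688-g[0],g[1]-.0792))"
```

```text
shift [-10.53  16.37   0.73] turn [ 0.4 -0.5 84.5]
[0.4966 0.1452 0.1707] [ 3.1307 -0.0019  1.3841] 0.02809080109685619 [1.5856 0.2692 0.2109]
top 0.92 [0.4854 0.0985 0.088 ] 1.3433473422856308
top 0.86 [0.6464 0.0113 0.1   ] -2.2897987242635565
scene 0.88 [0.4815 0.1043 0.088 ] 1.2912274216566952
scene 0.63 [0.6409 0.0132 0.1   ] -2.311985818119047
```

Converted, 16.4 cm / 75 = 0.2187, -10.5 cm / 75 = -0.14, 84.5 degrees / 120 = 0.7042.

>>> {"method": "carry_out", "body": {"rows": [[-0.14,0.2187,0,0,0,0.7042,0.5],[-0.14,0.2187,0,0,0,0.7042,0.5],[-0.14,0.2187,0,0,0,0.7042,0.5],[-0.14,0.2187,0,0,0,0.7042,0.5],[-0.14,0.2187,0,0,0,0.7042,0.5],[-0.14,0.2187,0,0,0,0.7042,0.5],[-0.14,0.2187,0,0,0,0.7042,0.5],[-0.14,0.2187,0,0,0,0.7042,0.5],[-0.14,0.2187,0,0,0,0.7042,0.5],[-0.14,0.2187,0,0,0,0.7042,0.5]]}}

```text
time: 13.65
tool_pos: [0.6334, 0.0106, 0.1629]
orientation: [-3.142, 0.003, -0.098]
force: [-0.7, 0.8, -0.0]
width: 0.0423
finger_force: 0.0
```

```bash
python3 -c "
from h import *
np.set_printoptions(precision=4,suppress=True)
s=delta([.638,.0113,.10],-.09);print(s['tool_pos'],s['orientation'],s['width'],s['force'],s['joint_pos'])
shot('scene','s8');shot('top','t8')
# bar angle from top0 (dark-grey bar top face)
a=cv2.imread('pics/s8.png')[140:260,240:360];b=cv2.imread('pics/top0.png')[130:190,225:285]
cv2.imwrite('pics/z8.png',np.hstack([cv2.resize(a,(400,400),interpolation=cv2.INTER_CUBIC),cv2.resize(b,(400,400),interpolation=cv2.INTER_CUBIC)]))"
```

```text
shift [ 0.47 -0.11  6.29] turn [-0.   0.2 -0.4]
[0.6334 0.0106 0.1629] [-3.1416  0.0031 -0.0978] 0.04233293175644651 [-0.6899  0.8095 -0.0188] [-0.1589  0.4348  1.3734 -0.0002  1.3365  1.5097]
```

View pics/z8.png

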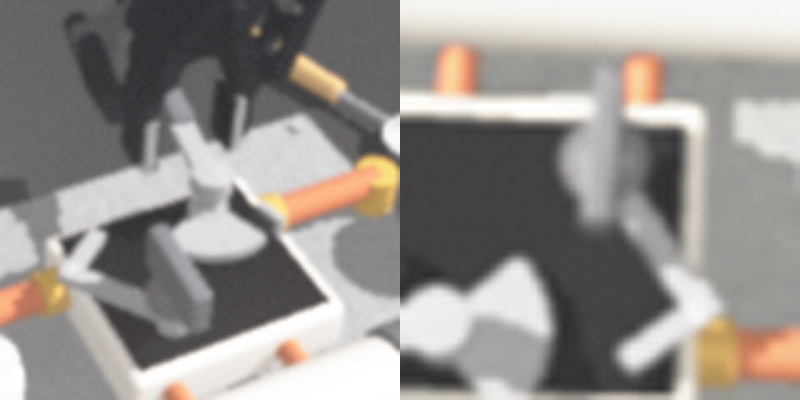

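The scene crop shows the open fingers straddling above and behind the bar, with tips at about (150, 168) and (240, 143) in the crop. The lever now points toward the robot. I'll work out the bar yaw and true tip height.

```bash
python3 -c "
from fit import *
print('--')
a=at_z('top',(139.75,255.9),.113);b=at_z('top',(163,254.5),.113);print(a,b,np.linalg.norm(a-b),np.arctan2(*(a-b)[1::-1]),(a+b)/2)
for px in((168,150),(143,240)):
  rc=(140+px[0]*.3,240+px[1]*.3)
  for z in(.163,.175,.187,.2): print(z,at_z('scene',rc,z))
"|sed -n '/--/,$p'
```

```text
--
[0.6695 0.0097 0.113 ] [0.6055 0.0138 0.113 ] 0.06415922747500982 -0.06391395636750866 [0.6375 0.0118 0.113 ]
0.163 [0.608  0.0076 0.163 ]
0.175 [0.6187 0.0005 0.175 ]
0.187 [ 0.6294 -0.0065  0.187 ]
0.2 [ 0.6411 -0.0142  0.2   ]
0.163 [0.6137 0.0653 0.163 ]
0.175 [0.6242 0.0569 0.175 ]
0.187 [0.6348 0.0484 0.187 ]
0.2 [0.6463 0.0393 0.2   ]
```

Converted, 4.5 cm / 75 = 0.06, 3 cm / 75 = 0.04, -2 degrees / 120 = -0.0167.

>>> {"method": "carry_out", "body": {"rows": [[0.0053,-0.0013,0.02,0,0,-0.0167,0.5],[0.0053,-0.0013,0.04,0,0,-0.0167,0.5],[0.0053,-0.0013,0.06,0,0,-0.0167,0.5],[0.0053,-0.0013,0.06,0,0,-0.0167,0.5],[0.0053,-0.0013,0.06,0,0,-0.0167,0.5]]}}

```text
time: 14.25
tool_pos: [0.6379, 0.0113, 0.1192]
orientation: [-3.141, 0.002, -0.055]
force: [0.7, -0.0, 1.3]
width: 0.0428
finger_force: 0.0
```

```bash
python3 -c "
from h import *
np.set_printoptions(precision=4,suppress=True)
s=delta([.6375,.0115,.059],-.064);print(s['tool_pos'],s['orientation'],s['width'],s['force'])"
```

```text
shift [-0.03 -0.01  6.02] turn [-0.   0.1  0.5]
[0.6379 0.0113 0.1192] [-3.1415  0.0016 -0.0549] 0.04276121961617034 [ 0.6571 -0.0155  1.3425]
```

Converted, 6 cm / 75 = 0.08, 5 cm / 75 = 0.0667, 0.5 degrees / 120 = 0.0042.

>>> {"method": "carry_out", "body": {"rows": [[0,0,0.02,0,0,0.0042,0.5],[0,0,0.04,0,0,0.0042,0.5],[0,0,0.0533,0,0,0.0042,0.5],[0,0,0.0667,0,0,0.0042,0.5],[0,0,0.08,0,0,0.0042,0.5],[0,0,0.08,0,0,0.0042,0.5],[0,0,0.08,0,0,0.0042,0.5]]}}

```text
time: 14.95
tool_pos: [0.6383, 0.0113, 0.0597]
orientation: [-3.142, 0.0, -0.065]
force: [-0.4, 0.3, 0.7]
width: 0.043
finger_force: 0.0
```

>>> {"method": "carry_out", "body": {"rows": [[0,0,0,0,0,0,0],[0,0,0,0,0,0,0],[0,0,0,0,0,0,0],[0,0,0,0,0,0,0],[0,0,0,0,0,0,0],[0,0,0,0,0,0,0],[0,0,0,0,0,0,0]]}}

```text
time: 15.65
tool_pos: [0.6388, 0.0117, 0.0606]
orientation: [-3.141, -0.001, -0.065]
force: [-0.8, 3.1, 4.6]
width: 0.0126
finger_force: 59.8
```

```bash
python3 -c "
from h import *
np.set_printoptions(precision=4,suppress=True)
s=robot.state();print(s['tool_pos'],s['orientation'],s['width'],s['finger_force'],s['force'],s['moment'])"
```

```text
[0.6388 0.0117 0.0606] [-3.1412 -0.0015 -0.0652] 0.01262587838934931 59.82263445854187 [-0.7891  3.1098  4.5517] [0.4723 0.0877 0.2065]
```

Converted, 16 degrees / 120 = 0.1333.

>>> {"method": "carry_out", "body": {"rows": [[0,0,0,0,0,0.0333,0],[0,0,0,0,0,0.0667,0],[0,0,0,0,0,0.1,0],[0,0,0,0,0,0.1333,0],[0,0,0,0,0,0.1333,0]]}}

```text
time: 16.15
tool_pos: [0.6387, 0.0114, 0.0606]
orientation: [-3.141, -0.001, -0.347]
force: [-1.3, 2.3, 6.2]
width: 0.0128
finger_force: 60.2
```

```bash
cat > st.py <<'E'
from h import *
np.set_printoptions(precision=4,suppress=True)
s=robot.state();print(s['tool_pos'],s['orientation'],s['width'],s['finger_force'],s['force'],s['moment'],'angle',-.041-s['orientation'][2])
E
python3 st.py
```

```text
[0.6387 0.0114 0.0606] [-3.1412 -0.0013 -0.347 ] 0.012765983726667988 60.231839418411255 [-1.2688  2.3205  6.1582] [ 0.3021  0.1346 -0.1777] angle 0.30596851233020866
```

Converted, 8 degrees / 120 = 0.0667.

>>> {"method": "carry_out", "body": {"rows": [[0,0,0,0,0,0.0167,0],[0,0,0,0,0,0.0333,0],[0,0,0,0,0,0.05,0],[0,0,0,0,0,0.0667,0],[0,0,0,0,0,0.0667,0]]}}

```text
time: 16.65
tool_pos: [0.6386, 0.0113, 0.0606]
orientation: [-3.141, -0.001, -0.485]
force: [-1.1, 1.8, 5.5]
width: 0.0126
finger_force: 60.1
```

```bash
python3 st.py
```

```text
[0.6386 0.0113 0.0606] [-3.1412 -0.0012 -0.4853] 0.012646996400679459 60.05421280860901 [-1.0527  1.8132  5.5192] [ 0.2495  0.1447 -0.0924] angle 0.4443135530373696
```

Converted, 8 degrees / 120 = 0.0667.

>>> {"method": "carry_out", "body": {"rows": [[0,0,0,0,0,0.0167,0],[0,0,0,0,0,0.0333,0],[0,0,0,0,0,0.05,0],[0,0,0,0,0,0.0667,0],[0,0,0,0,0,0.0667,0]]}}

```text
time: 17.15
tool_pos: [0.6386, 0.0111, 0.0606]
orientation: [-3.141, -0.001, -0.625]
force: [-1.3, 1.1, 6.2]
width: 0.0131
finger_force: 60.1
```

```bash
python3 st.py
```

```text
[0.6386 0.0111 0.0606] [-3.1413 -0.0011 -0.625 ] 0.01314265253584865 60.074379444122314 [-1.2817  1.1364  6.1643] [ 0.1951  0.1885 -0.0176] angle 0.5839984087039732
```

Converted, 6 degrees / 120 = 0.05.

>>> {"method": "carry_out", "body": {"rows": [[0,0,0,0,0,0.0167,0],[0,0,0,0,0,0.0333,0],[0,0,0,0,0,0.05,0],[0,0,0,0,0,0.05,0]]}}

```text
time: 17.55
tool_pos: [0.6385, 0.011, 0.0606]
orientation: [-3.141, -0.001, -0.73]
force: [-1.1, 0.7, 5.7]
width: 0.013
finger_force: 60.1
```

```bash
python3 st.py
```

```text
[0.6385 0.011  0.0606] [-3.1414 -0.001  -0.7296] 0.012962047881678627 60.09325861930847 [-1.1022  0.6775  5.7248] [ 0.2167  0.1931 -0.0642] angle 0.688593448679992
```

Converted, 3 degrees / 120 = 0.025.

>>> {"method": "carry_out", "body": {"rows": [[0,0,0,0,0,0.0083,0],[0,0,0,0,0,0.0167,0],[0,0,0,0,0,0.025,0],[0,0,0,0,0,0.025,0]]}}

```text
time: 17.95
tool_pos: [0.6385, 0.011, 0.0606]
orientation: [-3.141, -0.001, -0.781]
force: [-1.0, 0.8, 7.4]
width: 0.0125
finger_force: 60.0
```

```bash
python3 st.py
```

```text
[0.6385 0.011  0.0606] [-3.1414 -0.001  -0.7814] 0.012530625290673334 59.97715651988983 [-0.956   0.8338  7.3952] [0.172  0.2841 0.1421] angle 0.7403755248234217
```

Converted, 2 degrees / 120 = 0.0167.

>>> {"method": "carry_out", "body": {"rows": [[0,0,0,0,0,0.0083,0],[0,0,0,0,0,0.0167,0],[0,0,0,0,0,0.0167,0]]}}

```text
time: 18.25
tool_pos: [0.6386, 0.0108, 0.0606]
orientation: [3.141, -0.002, -0.814]
force: [-1.3, -0.1, 6.0]
width: 0.0128
finger_force: 60.8
```

```bash
python3 st.py
```

```text
[0.6386 0.0108 0.0606] [ 3.1415 -0.0018 -0.8144] 0.012837822708676764 60.83831548690796 [-1.3434 -0.109   5.994 ] [0.0749 0.0517 0.9151] angle 0.7734312484584197
```

Converted, -13 cm / 75 = -0.1733, -10 cm / 75 = -0.1333, 1 degrees / 120 = 0.0083.

>>> {"method": "carry_out", "body": {"rows": [[0,0,0,0,0,0.0083,0.5],[0,0,0,0,0,0.0083,0.5],[0,0,0,0,0,0.0083,0.5],[0,0,0,0,0,0.0083,0.5],[0,0,0,0,0,0.0083,0.5],[0,0,-0.04,0,0,0.0083,0.5],[0,0,-0.08,0,0,0.0083,0.5],[0,0,-0.1333,0,0,0.0083,0.5],[0,0,-0.1733,0,0,0.0083,0.5],[0,0,-0.1733,0,0,0.0083,0.5]]}}

```text
time: 19.25
tool_pos: [0.6412, 0.0109, 0.1955]
orientation: [-3.135, -0.008, -0.833]
force: [0.1, -0.2, 1.7]
width: 0.0423
finger_force: 0.0
```

Converted, -20 cm / 75 = -0.2667, -15 cm / 75 = -0.2.

>>> {"method": "carry_out", "body": {"rows": [[-0.0667,0,0,0,0,0,0.5],[-0.1333,0,0,0,0,0,0.5],[-0.2,0,0,0,0,0,0.5],[-0.2667,0,0,0,0,0,0.5],[-0.2667,0,0,0,0,0,0.5],[-0.2667,0,0,0,0,0,0.5]]}}

```text
time: 19.85
tool_pos: [0.503, 0.1602, 0.1895]
orientation: [3.141, -0.0, -0.831]
force: [-0.6, 0.3, 0.1]
width: 0.043
finger_force: 0.0
```

```bash
python3 st.py; python3 -c "
from h import *
shot('scene','s9');shot('top','t9')
for c in('top','scene'):
  for d in robot.mark_of(c,'lever_grip')[:1]: g=at_z(c,d['position'],.088);print(c,d['score'],g,np.arctan2(.5688-g[0],g[1]-.0792))
a=cv2.imread('pics/s9.png')[150:290,180:380];b=cv2.imread('pics/t9.png')[100:240,150:350]
cv2.imwrite('pics/z9.png',cv2.resize(np.hstack([a,b]),(800,280),interpolation=cv2.INTER_CUBIC))"
```

```text
[0.503  0.1602 0.1895] [ 3.1414 -0.0003 -0.8309] 0.04295943756311741 0.0 [-0.6071  0.3121  0.1095] [ 0.0609  0.0414 -0.0423] angle 0.7898674942155542
top 0.96 [0.49382102 0.09770796 0.088     ] 1.3287921000171183
scene 0.87 [0.47639316 0.10381938 0.088     ] 1.3104207349438903
```

View pics/z9.png

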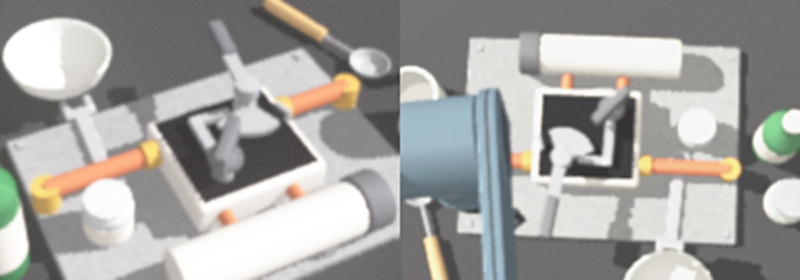

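The selector bar is turned about 45° clockwise, at (612, 103) in the composite's top half. The lever lies across the pipe at (550, 205), and everything else is where it was. I'm handing it in.

```bash
python3 -c "
from workcell import robot
print(robot.close_job())"
```

```text
the job is handed in; nothing more can be done
None
```

The station is in bypass and the job is handed in: I pushed the lever against its buffer with about 10.5 N, then turned the selector clockwise to its stop at about 0.75 rad, with the bystanders left untouched, at about 20 s on the robot's clock.

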